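Start up the reactor's bench units in the safe order

ROBOT

A 6-joint arm with a two-finger parallel gripper is mounted at the origin on the work surface. World frame = base frame: x ahead of the robot, y to its left, z up, the work surface at z = 0. Lengths are in mm, angles in rad, forces in N, time in s.
With the tool pointing down it reaches from about 275 to 1000 mm from the base axis. Payload 8.4 kg.
Tool frame: the origin (TCP) lies at the very end of the fingers, on their centre line; the grasp point (between the pads) lies 19 mm behind it (r.tcp_to_grasp is the distance from the TCP to the grasp point, in mm); z points along the fingers, y is the line along which they close (so a half turn about z gives the same grasp; the last joint's range is limited). The gripper opens to 85 mm and grips with 20 to 120 N. Pads are 22 mm wide; open, the fingers measure 114 mm over their backs; the gripper's body (76 mm by 85 mm) begins 54 mm behind the grasp point. The pads swing forward as they close: fully open they stand 13 mm farther back than shut.
Start: joints at [1.318, 0.353, 1.633, -0, 1.155, -0.002], TCP at [155.11, 605.449, 231.281] pointing down, gripper open.
Joint ranges: [-2.63, 2.63], [-0.92, 2.1], [0.06, 2.66], [-1.3, 4.44], [0, 2.69], [-3.02, 3.02]. Speed limits (rad/s): [2.22, 2.22, 2.79, 3.14, 3.14, 3.14].

INTERFACE

Orientations are given as [roll, pitch, yaw] about the fixed x, y, z axes, in that order (R = Rz(yaw) Ry(pitch) Rx(roll)).
In Python, from rig import r gives the robot as it stands. The module is installed in compiled form; this text tells all that it offers.
- The arm moves only by the tool play_rows, never from a script. Its argument "rows" is a list of rows, each an object with "dp": the shift along the tool's x, y, z in units of 40 mm (1.0 is 40 mm), a list of three; "turn": the turn, a rotation vector about the tool's x, y, z in units of 6 degrees (1.0 is 6 degrees), a list of three; "fingers": the closure, from 0 (fully open) to 1 (shut). In form: [{"dp": [tx, ty, tz], "turn": [wx, wy, wz], "fingers": fingers}, ...]. A call has 1 to 5 rows; each row shifts and turns the commanded pose from where the row before left it, along the tool's axes as they then stand; what a row does not reach is not made up. A row lasts 1/12 s, in which the tool goes at most 41.7 mm and 7.16 degrees, less where a joint would pass 70% of its speed; a pose out of reach is approached as far as the arm can. A call is refused whole if a number of a shift passes 1 or a number of a turn 1, either way. A call with a gripper value outside its range is refused whole. The fingers move at their own pace and stop on an object; "force" is the grip in N (left out, the last holds). Time passes only in rows, so rows that do not move let the fingers close. It gives the time, the measured TCP pose, the force, the opening and the grip force at its end, in the units of the state.
- r.sense(): the state, without advancing time (a new reading comes with each control period).
- r.grab_frame(name): name is "scene" or "top" or "wrist"; returns a dict with "pixels" (400x640x3 uint8, red, green, blue), "fx", "fy", "cx", "cy" (pixels), "pose" (4x4, takes a point from camera to world coordinates). Camera axes: x right, y down, z forward; pixel columns grow to the right and rows downward; lengths in mm; the calibration is good to about 2 mm. A picture is of the moment at which its call begins. There is no depth.
- r.sign_off(): hands the job in; it is judged then, once.
The state is a dict: "clock": time; "qpos": joint angles; "qvel": joint speeds; "joint_efforts": joint torques, N m; "eef_pos": TCP position; "tcp_rot": TCP orientation; "contact_force": force on the tool from outside, world axes, zero at the start; "wrist_torque": the same for the moment, N m; "opening": opening from 0.0 (shut) to 1.0 (fully open); "grasp_force": force on a finger pad.
Only numpy, scipy, OpenCV 4.12 (cv2) and the standard library are available. Lean on these libraries where they do the work, as an engineer would, in place of code of your own. Each camera call takes 0.05 s, during which the arm holds its last target. There are 200 camera calls.

TASK

Start the reactor's three bench units in the safe order: first switch on the pressure monitor (the unit with the round dial), then the stirrer drive (the one with the knob), and only then the heater controller (the one with the wide display). Switch each on by pressing the raised far half of its black rocker switch lightly with the fingertips until it has gone right over. Leave the speed knob as it is set, do not shift or lift the units, and leave the things around them where they are.

Things in the scene. Friction and masses are not known exactly. Their poses are not given: they have to be found in the camera images.
- monitor: Pressure monitor: the only unit with a round white dial gauge (steel rim, 80 mm across). Loose cream desk case, 210 deep (x) by 160 wide (y): 50 mm tall in front, panel rising rearwards at 18 degrees, rear 55 mm flat at height 100. Front faces the robot, turned up to 0.2 rad. Origin: centre of underside; x front to rear, y left, z up. Its rocker switch is at the panel's right front, middle at (-64, -43, 70) mm, 20 mm or more clear of all else.
- monitor_switch (a point): Press spot of the monitor's black rocker: on its far half's surface, 11 mm from the pivot; moves with it, 4 mm from off to on. Rocker 32 mm up the slope (two 16 mm halves in a V) by 24 wide; bezel 44 x 34, 2 mm high. Off: far (rear) half tilted up, its edge 11.5 mm off the panel. On: far half 6 mm off the panel, near half up. Axes at off: x up the slope, y left along the pivot, z square to the panel.
- monitor_rocker (a joint): Rocker switch of the monitor, rad: 0 = off (far half up), 0.35 = fully on (far half down, at its stop). Pressing the far half takes about 2 to 3 N all the way; it has no spring and stays where it is left, so press it right down. It goes back only if the near half is pressed. The whole switch sits on a rubber gasket and sinks up to 2.5 mm under 5 to 12 N, springing back.
- stirrer: Stirrer drive: the only unit with a black speed knob (44 mm across, 20 mm tall) on its panel. Loose cream desk case, 210 deep (x) by 160 wide (y): 50 mm tall in front, panel rising rearwards at 18 degrees, rear 55 mm flat at height 100. Front faces the robot, turned up to 0.2 rad. Origin: centre of underside; x front to rear, y left, z up. Its rocker switch is at the panel's right front, middle at (-64, -43, 70) mm, 20 mm or more clear of all else.
- stirrer_switch (a point): Press spot of the stirrer's black rocker: on its far half's surface, 11 mm from the pivot; moves with it, 4 mm from off to on. Rocker 32 mm up the slope (two 16 mm halves in a V) by 24 wide; bezel 44 x 34, 2 mm high. Off: far (rear) half tilted up, its edge 11.5 mm off the panel. On: far half 6 mm off the panel, near half up. Axes at off: x up the slope, y left along the pivot, z square to the panel.
- stirrer_rocker (a joint): Rocker switch of the stirrer, rad: 0 = off (far half up), 0.35 = fully on (far half down, at its stop). Pressing the far half takes about 2 to 3 N all the way; it has no spring and stays where it is left, so press it right down. It goes back only if the near half is pressed. The whole switch sits on a rubber gasket and sinks up to 2.5 mm under 5 to 12 N, springing back.
- heater: Heater controller: the only unit with a wide black display (104 x 56 mm) with four small grey keys. Loose cream desk case, 210 deep (x) by 160 wide (y): 50 mm tall in front, panel rising rearwards at 18 degrees, rear 55 mm flat at height 100. Front faces the robot, turned up to 0.2 rad. Origin: centre of underside; x front to rear, y left, z up. Its rocker switch is at the panel's right front, middle at (-64, -43, 70) mm, 20 mm or more clear of all else.
- heater_switch (a point): Press spot of the heater's black rocker: on its far half's surface, 11 mm from the pivot; moves with it, 4 mm from off to on. Rocker 32 mm up the slope (two 16 mm halves in a V) by 24 wide; bezel 44 x 34, 2 mm high. Off: far (rear) half tilted up, its edge 11.5 mm off the panel. On: far half 6 mm off the panel, near half up. Axes at off: x up the slope, y left along the pivot, z square to the panel.
- heater_rocker (a joint): Rocker switch of the heater, rad: 0 = off (far half up), 0.35 = fully on (far half down, at its stop). Pressing the far half takes about 2 to 3 N all the way; it has no spring and stays where it is left, so press it right down. It goes back only if the near half is pressed. The whole switch sits on a rubber gasket and sinks up to 2.5 mm under 5 to 12 N, springing back.
- knob_mark (a point): Outer end of the white pointer line on top of the stirrer unit's speed knob, 18 mm from the knob's axis; the knob is preset anywhere within 2 rad either way and is to stay as set.
- jar: Amber glass sample jar with black lid, standing, 44 mm across, 62 mm tall; origin centre of the underside. Bystander.
- wrench: Steel wrench lying on the bench, 170 mm long; origin near its middle, on the underside, x along it. Bystander.
- beaker: Steel beaker standing, 70 mm across the rim, 85 mm tall; origin centre of the underside. Bystander.

How it is judged:
By the outcome, as a careful person would: the job done as asked, in the order asked, and still so for the second after the job is handed in, with the robot touching nothing.
It also fails if it takes over 48 s, if anything falls off the work surface, if the arm or the gripper's body presses on something with over 40 N, if the wrist force passes 120 N, or if a joint passes its speed limit or range.

## Working session

There is one attempt and no reset: what is moved stays moved. The work goes in short steps, Python scripts to look and compute and a tool call to move; the robot and the scene stay as the last step left them, time stands still between calls to the robot, and variables do not carry over. Pictures are saved under pics/ and viewed, at most 10 in all, crops included, and the job is handed in when it is done.

Besides the shell and the picture viewer there is one more tool, called as a command line: name --argument value ..., lists and objects as JSON in quotes. play_rows: Moves the arm, as the interface text tells. Its arguments: {"type":"object","properties":{"rows":{"type":"array"},"force":{"type":"number"}},"required":["rows"]}

```bash
mkdir -p pics; python3 - <<'E'
from rig import r
import cv2,numpy as np
for n in("top","scene"):
    f=r.grab_frame(n); cv2.imwrite(f"pics/{n}0.png",f["pixels"][:,:,::-1]); print(n,f["fx"],f["fy"],f["cx"],f["cy"]); print(np.round(f["pose"],3).tolist())
print(r.sense())
E
```

```text
top 468.8334681586702 468.8334681586702 314.0325684198644 204.32715187411213
[[-0.009, -0.996, 0.093, 419.758], [-1.0, 0.007, -0.023, 18.715], [0.023, -0.093, -0.995, 1499.075], [0.0, 0.0, 0.0, 1.0]]
scene 475.3216066325675 475.3216066325675 323.78063547177004 202.68313644495956
[[0.153, 0.81, -0.566, 1301.466], [0.988, -0.132, 0.078, -100.446], [-0.012, -0.572, -0.82, 1191.386], [0.0, 0.0, 0.0, 1.0]]
{'clock': 0.1, 'qpos': array([ 1.31759292e+00,  3.53586472e-01,  1.63403177e+00, -1.44397058e-05,
        1.15520654e+00, -2.37830606e-03]), 'qvel': array([-0.00062772, -0.00121717, -0.00216626, -0.00211527,  0.00273853,
       -0.00021268]), 'joint_efforts': array([ 8.76947179e-04, -6.06355691e+01, -3.42821145e+01,  9.87589146e-05,
        4.05983068e-03,  2.37214476e-05]), 'eef_pos': array([155.0147467 , 605.04441525, 230.64400066]), 'tcp_rot': array([-3.14036050e+00,  1.02729777e-05,  2.89077340e+00]), 'contact_force': array([-0.3750232 , -0.65820817,  0.39840629]), 'wrist_torque': array([ 0.02110332, -0.03678153, -0.02605237]), 'grasp_force': 0.0, 'opening': 0.9998682741337737}
```

View pics/top0.png

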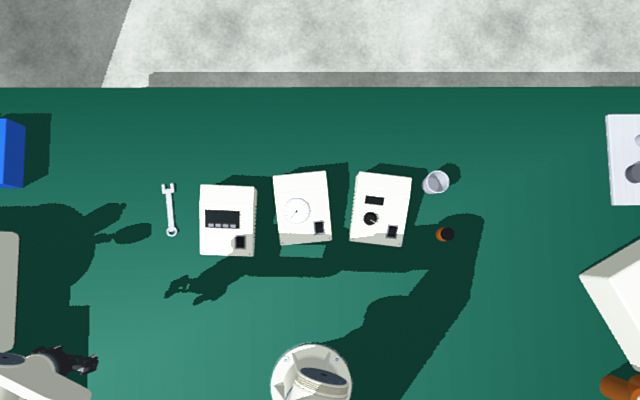

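View pics/scene0.png

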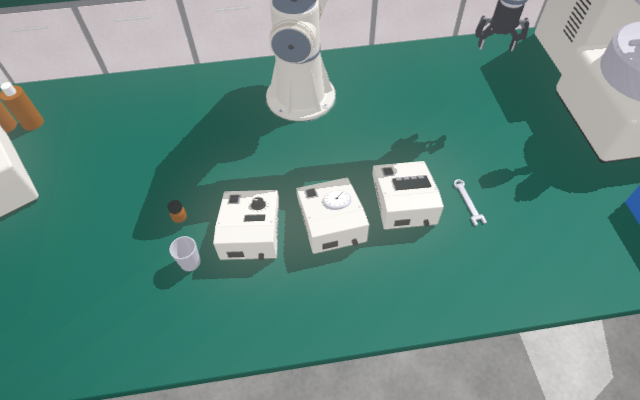

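Top view: heater left (switch ≈ (239,242)), monitor in the middle (switch ≈ (319,228)), stirrer right (switch ≈ (392,231)). In the scene view the switches are at ≈ (388,171), (311,192) and (234,199).

```bash
cat > h.py <<'E'
from rig import r
import cv2,numpy as np
from scipy.spatial.transform import Rotation as Ro
def ray(f,u,v):
    P=np.array(f["pose"]); d=P[:3,:3]@np.array([(u-f["cx"])/f["fx"],(v-f["cy"])/f["fy"],1]); return P[:3,3],d
def onz(f,u,v,z):
    o,d=ray(f,u,v); return o+d*(z-o[2])/d[2]
def blob(f,u,v,R=12,th=110,inv=True):
    g=cv2.cvtColor(f["pixels"],cv2.COLOR_RGB2GRAY); u,v=int(u),int(v)
    m=(g[v-R:v+R+1,u-R:u+R+1]<th).astype(np.uint8)
    n,l,s,c=cv2.connectedComponentsWithStats(m)
    # component nearest to the window middle
    k=min((k for k in range(1,n) if s[k,4]>8),key=lambda k:np.hypot(*(c[k]-R))); 
    return c[k]+[u-R,v-R],s[k,4],(l==k)
def tri(a,b):
    A=[];y=[]
    for o,d in(a,b):
        d=d/np.linalg.norm(d);M=np.eye(3)-np.outer(d,d);A.append(M);y.append(M@o)
    return np.linalg.lstsq(np.vstack(A),np.hstack(y),rcond=None)[0]
def go(p,rpy):
    "shift & turn from the present pose to target, in row units"
    s=r.sense();R0=Ro.from_euler('xyz',s["tcp_rot"]);R1=Ro.from_euler('xyz',rpy)
    return R0.inv().apply(np.array(p)-s["eef_pos"])/40,np.degrees((R0.inv()*R1).as_rotvec())/6
def rpy(yaw):  # tool square to panel of a unit with that yaw, tool x towards front
    u=np.array([np.cos(.31416)*np.cos(yaw),np.cos(.31416)*np.sin(yaw),np.sin(.31416)]);y=np.array([-np.sin(yaw),np.cos(yaw),0])
    return Ro.from_matrix(np.c_[-u,y,np.cross(-u,y)]).as_euler('xyz'),u,np.cross(u,y)
E
python3 - <<'E'
from h import *
T=r.grab_frame("top");S=r.grab_frame("scene")
g=cv2.cvtColor(T["pixels"],cv2.COLOR_RGB2GRAY)
for n,t,s,c in(("mon",(319,228),(311,192),(302,208)),("stir",(392,231),(234,199),(380,208)),("heat",(239,242),(388,171),(228,220))):
    bt,at,_=blob(T,*t);bs,as_,_=blob(S,*s,R=9)
    p=tri(ray(T,*bt),ray(S,*bs)); 
    # yaw: rear top edge of the case in the top view: white mask bounding by minAreaRect
    m=(g>190).astype(np.uint8); m[:140]=0
    l=cv2.connectedComponents(m)[1]; k=l[c[1]+20,c[0]-15] or l[c[1]-20,c[0]]
    q=cv2.boxPoints(cv2.minAreaRect(np.argwhere(l==k)[:,::-1].astype(np.float32)))
    print(n,bt,at,bs,as_,p.round(1),onz(T,*bt,73).round(1),[onz(T,*x,85)[:2].round(0).tolist() for x in q])
f=r.grab_frame("wrist");print(np.round(np.array(f["pose"]),2).tolist(),f["fx"])
E
```

```text
mon [318.61111111 227.08888889] 90 [310.72222222 192.44444444] 54 [483.5 -26.9  68. ] [483.1 -27.9  73. ] [[640.0, 112.0], [656.0, -50.0], [445.0, -68.0], [430.0, 92.0]]
stir [391.79591837 231.53061224] 98 [233.53125  198.390625] 64 [ 467.9 -251.2   67.3] [ 467.7 -251.1   73. ] [[443.0, -117.0], [653.0, -144.0], [632.0, -313.0], [423.0, -283.0]]
heat [239.8125     241.52678571] 112 [387.71929825 170.98245614] 57 [441.8 213.   68.2] [441.5 210.8  73. ] [[613.0, 333.0], [612.0, 170.0], [401.0, 170.0], [402.0, 330.0]]
[[0.25, 0.93, 0.26, 90.12], [0.97, -0.24, -0.07, 622.11], [-0.0, 0.27, -0.96, 373.23], [0.0, 0.0, 0.0, 1.0]] 328.9944360084032
```

```bash
python3 - <<'E'
from h import *
e,u,n=rpy(.085);p=np.array([483.5,-27.5,70])
t=p+12*u+90*n
print(t,e,*go(t,e))
E
```

```text
[467.16028852 -28.89223005 159.30327835] [-3.14159265  0.31416    -3.05659265] [-11.49313189 -13.41941405   1.79971624] [-0.51007815 -2.97296226 -3.17902565]
```

play_rows --rows '[{"dp":[-0.62,-0.72,0],"turn":[0,0,0],"fingers":1},{"dp":[-0.62,-0.72,0],"turn":[0,0,0],"fingers":1},{"dp":[-0.62,-0.72,0],"turn":[0,0,0],"fingers":1},{"dp":[-0.62,-0.72,0],"turn":[0,0,0],"fingers":1},{"dp":[-0.62,-0.72,0],"turn":[0,0,0],"fingers":1}]'

```text
clock: 0.67
eef_pos: [239.8, 433.5, 231.2]
tcp_rot: [-3.142, 0.0, 2.891]
contact_force: [1.0, 0.7, 0.6]
opening: 0.297
grasp_force: 0.0
```

play_rows --rows '[{"dp":[-0.62,-0.72,0],"turn":[0,0,0],"fingers":1},{"dp":[-0.62,-0.72,0],"turn":[0,0,0],"fingers":1},{"dp":[-0.62,-0.72,0],"turn":[0,0,0],"fingers":1},{"dp":[-0.62,-0.72,0],"turn":[0,0,0],"fingers":1},{"dp":[-0.62,-0.72,0],"turn":[0,0,0],"fingers":1}]'

```text
clock: 1.08
eef_pos: [324.2, 263.3, 231.4]
tcp_rot: [3.141, 0.0, 2.891]
contact_force: [0.4, 0.1, 0.4]
opening: -0.001
grasp_force: 0.0
```

play_rows --rows '[{"dp":[-0.62,-0.72,0],"turn":[-0.1,-0.6,-0.64],"fingers":1},{"dp":[-0.62,-0.72,0],"turn":[-0.1,-0.6,-0.64],"fingers":1},{"dp":[-0.62,-0.72,0],"turn":[-0.1,-0.6,-0.64],"fingers":1},{"dp":[-0.62,-0.72,0],"turn":[-0.1,-0.6,-0.64],"fingers":1},{"dp":[-0.62,-0.72,0],"turn":[-0.1,-0.6,-0.64],"fingers":1}]'

```text
clock: 1.5
eef_pos: [428.6, 106.5, 246.0]
tcp_rot: [-3.138, 0.32, -3.05]
contact_force: [0.8, 1.6, -0.7]
opening: -0.001
grasp_force: 0.0
```

```bash
python3 - <<'E'
from h import *
e,u,n=rpy(.085);p=np.array([483.5,-27.5,70])
t=p+12*u+90*n
s=r.sense();print(s["clock"],s["eef_pos"],s["tcp_rot"],s["contact_force"],*go(t,e))
E
```

```text
1.5 [428.62161091 106.4791762  246.01817699] [-3.13813259  0.32019079 -3.04982468] [ 0.77448785  1.59262499 -0.72332675] [ 0.06605252 -3.45048885  2.27400294] [-0.01288406  0.05769575  0.06130606]
```

play_rows --rows '[{"dp":[0,-0.68,0.4],"turn":[0,0,0],"fingers":1},{"dp":[0,-0.69,0.4],"turn":[0,0,0],"fingers":1},{"dp":[0,-0.69,0.4],"turn":[0,0,0],"fingers":1},{"dp":[0.03,-0.69,0.4],"turn":[0,0,0],"fingers":1},{"dp":[0.03,-0.69,0.4],"turn":[0,0,0],"fingers":1}]'

```text
clock: 1.92
eef_pos: [463.2, -28.6, 168.8]
tcp_rot: [-3.14, 0.318, -3.055]
contact_force: [0.8, -0.5, 0.8]
opening: -0.0
grasp_force: 0.0
```

```bash
python3 - <<'E'
from h import *
f=r.grab_frame("wrist");P=np.array(f["pose"])
cv2.imwrite("pics/w1.png",f["pixels"][:,:,::-1])
def proj(p):
    c=P[:3,:3].T@(p-P[:3,3]);return f["fx"]*c[0]/c[2]+f["cx"],f["fy"]*c[1]/c[2]+f["cy"]
e,u,n=rpy(.085);p=np.array([483.5,-27.5,70]);y=np.cross(n,u)
for a,b in((0,0),(-16,-12),(-16,12),(16,12),(16,-12)): print(proj(p+a*u+b*y+(0 if a<=0 else 5.5)*n))
s=r.sense();print(s["eef_pos"],s["tcp_rot"],s["contact_force"],"tip",proj(s["eef_pos"]))
E
```

```text
(np.float64(315.87917196007254), np.float64(189.5092932762662))
(np.float64(299.75263442873285), np.float64(168.44082219944372))
(np.float64(332.0980368816719), np.float64(168.53273265766478))
(np.float64(331.7614513974725), np.float64(211.94878989226373))
(np.float64(299.86395728147755), np.float64(211.85820108599282))
[463.03933849 -31.5409477  166.45646818] [-3.13884538  0.31571644 -3.05415151] [-0.01312137  0.19548144 -1.91809237] tip (np.float64(310.4407665473273), np.float64(256.9823237545541))
```

View pics/w1.png

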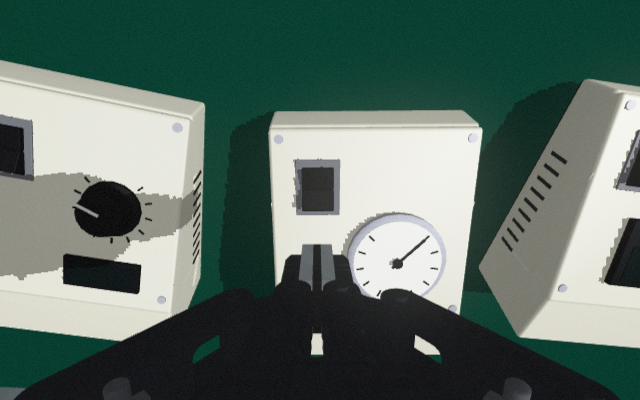

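The monitor's switch is at ≈ (318,188), within 2 px of the prediction, and the dial is beside the fingers at (397,262). I'll take a settled reading for the fine correction.

```bash
cat >> h.py <<'E'
def refine(p,yaw,th=70):
    "correct the pivot point p from the wrist picture of the rocker's corners"
    f=r.grab_frame("wrist");P=np.array(f["pose"]);e,u,n=rpy(yaw);y=np.cross(n,u)
    def proj(p):
        c=P[:3,:3].T@(p-P[:3,3]);return np.array([f["fx"]*c[0]/c[2]+f["cx"],f["fy"]*c[1]/c[2]+f["cy"]])
    g=cv2.cvtColor(f["pixels"],cv2.COLOR_RGB2GRAY);c=proj(p).round().astype(int);R=38
    m=(g[c[1]-R:c[1]+R,c[0]-R:c[0]+R]<th).astype(np.uint8);l=cv2.connectedComponents(m)[1]
    pts=np.argwhere(l==l[R,R])[:,::-1].astype(np.float32)+c-R
    (cx,cy),wh,ang=cv2.minAreaRect(pts)
    pr=np.mean([proj(p+a*u+b*y+(5.5 if a>0 else 0)*n) for a in(-16,16) for b in(-12,12)],0)
    z=p[2]+2.7; q=onz(f,cx,cy,z)-onz(f,*pr,z)
    # yaw from the rectangle's edges
    b=cv2.boxPoints(((cx,cy),wh,ang)); W=[]
    for i in range(4):
        a0,a1=b[i],b[(i+1)%4]; w=[]
        for a in(a0,a1):
            o,d=ray(f,*a); w.append(o+d*(((p-o)@n)/(d@n)))
        d=w[1]-w[0]; W.append((round(float(np.linalg.norm(d)),1),round(float((np.arctan2(d[1],d[0])+np.pi/4)%(np.pi/2)-np.pi/4),3)))
    print("rect",cx,cy,wh,"pred",pr,"edges",W,"shift",q)
    return p+q
E
python3 - <<'E'
from h import *
p=refine(np.array([483.5,-27.5,70]),.085);print(p)
e,u,n=rpy(.085)
s=r.sense();print(s["eef_pos"],s["tcp_rot"],s["contact_force"],*go(p+12*u+25*n,e))
E
```

```text
Traceback (most recent call last):
  File "h.py", line 35, in refine
    (cx,cy),wh,ang=cv2.minAreaRect(pts)
                   ~~~~~~~~~~~~~~~^^^^^
cv2.error: OpenCV(4.12.0) /io/opencv/modules/imgproc/src/convhull.cpp:143: error: (-215:Assertion failed) total >= 0 && (depth == CV_32F || depth == CV_32S) in function 'convexHull'
```

```bash
sed -i 's/+c-R$/+np.float32(c-R)/' h.py
python3 - <<'E'
from h import *
p=refine(np.array([483.5,-27.5,70]),.085);print(p)
e,u,n=rpy(.085)
s=r.sense();print(s["eef_pos"],s["tcp_rot"],s["contact_force"],*go(p+12*u+25*n,e))
E
```

```text
rect 318.5 191.5 (43.0, 31.0) pred [317.61093725 192.86288273] edges [(22.9, 0.085), (33.2, 0.099), (23.8, 0.085), (33.2, 0.073)] shift [-1.23747643  0.55630549  0.        ]
[482.26252357 -26.94369451  70.        ]
[462.37831127 -28.71263221 168.04134681] [-3.1409406   0.31461647 -3.05844204] [-0.45604845  0.25828974 -1.20003969] [-0.01637279  0.00416715  1.86029489] [-0.01168789  0.00435351 -0.01679618]
```

play_rows --rows '[{"dp":[0,0,0.5],"turn":[0,0,0],"fingers":1},{"dp":[0,0,0.5],"turn":[0,0,0],"fingers":1},{"dp":[0,0,0.5],"turn":[0,0,0],"fingers":1},{"dp":[0,0,0.35],"turn":[0,0,0],"fingers":1},{"dp":[0,0,0.12],"turn":[0,0,0],"fingers":1}]'

```text
clock: 2.48
eef_pos: [487.2, -23.8, 93.1]
tcp_rot: [-3.141, 0.315, -3.053]
contact_force: [-1.0, 0.3, 0.1]
opening: 0.001
grasp_force: 0.0
```

play_rows --rows '[{"dp":[0,0,0.1],"turn":[0,0,0],"fingers":1},{"dp":[0,0,0.1],"turn":[0,0,0],"fingers":1},{"dp":[0,0,0.05],"turn":[0,0,0],"fingers":1},{"dp":[0,0,0],"turn":[0,0,0],"fingers":1}]'

```text
clock: 2.82
eef_pos: [490.8, -24.5, 85.1]
tcp_rot: [-3.14, 0.318, -3.054]
contact_force: [-0.5, 0.3, -0.3]
opening: 0.002
grasp_force: 0.0
```

```bash
cat >> h.py <<'E'
def where(p,yaw):
    e,u,n=rpy(yaw);y=np.cross(n,u);s=r.sense();d=s["eef_pos"]-p
    print(s["clock"],"u,y,n:",(d@u).round(2),(d@y).round(2),(d@n).round(2),"F.n",(s["contact_force"]@n).round(2),s["contact_force"].round(2),go(p,e)[1].round(2))
E
python3 -c "
from h import *
where(np.array([482.3,-26.9,70]),.085)"
```

```text
2.8167 u,y,n: 12.93 1.68 11.71 F.n -0.14 [-0.54  0.28 -0.31] [-0.    0.03  0.02]
```

play_rows --rows '[{"dp":[0.01,-0.03,0.06],"turn":[0,0,0],"fingers":1},{"dp":[0.02,0,0.06],"turn":[0,0,0],"fingers":1},{"dp":[0,0,0.04],"turn":[0,0,0],"fingers":1},{"dp":[0,0,0],"turn":[0,0,0],"fingers":1}]'

```text
clock: 3.15
eef_pos: [491.6, -26.0, 78.2]
tcp_rot: [-3.14, 0.317, -3.054]
contact_force: [0.3, 0.2, 0.5]
opening: 0.001
grasp_force: 0.5
```

play_rows --rows '[{"dp":[0,0,0.04],"turn":[0,0,0],"fingers":1},{"dp":[0,0,0.04],"turn":[0,0,0],"fingers":1},{"dp":[0,0,0],"turn":[0,0,0],"fingers":1}]'

```text
clock: 3.4
eef_pos: [493.0, -25.9, 75.3]
tcp_rot: [-3.14, 0.318, -3.054]
contact_force: [0.9, -0.4, 1.3]
opening: -0.004
grasp_force: 0.5
```

```bash
python3 -c "
from h import *
where(np.array([482.3,-26.9,70]),.085)"
```

```text
3.4 u,y,n: 11.88 0.13 1.74 F.n 0.95 [ 0.87 -0.41  1.27] [-0.01  0.03  0.02]
```

play_rows --rows '[{"dp":[0,0,0.03],"turn":[0,0,0],"fingers":1},{"dp":[0,0,0.02],"turn":[0,0,0],"fingers":1},{"dp":[0,0,0],"turn":[0,0,0],"fingers":1}]'

```text
clock: 3.65
eef_pos: [493.3, -25.7, 73.3]
tcp_rot: [-3.14, 0.317, -3.054]
contact_force: [0.9, 0.6, 0.2]
opening: -0.001
grasp_force: 0.4
```

play_rows --rows '[{"dp":[0,0,0.02],"turn":[0,0,0],"fingers":1},{"dp":[0,0,0],"turn":[0,0,0],"fingers":1}]'

```text
clock: 3.82
eef_pos: [493.5, -25.7, 72.7]
tcp_rot: [-3.14, 0.317, -3.054]
contact_force: [-0.9, -0.1, 6.0]
opening: -0.003
grasp_force: 3.1
```

```bash
python3 -c "
from h import *
where(np.array([482.3,-26.9,70]),.085)"
```

```text
3.8167 u,y,n: 11.51 0.21 -0.92 F.n 5.96 [-0.92 -0.13  5.96] [-0.01  0.03  0.02]
```

play_rows --rows '[{"dp":[0,0,0.02],"turn":[0,0,0],"fingers":1},{"dp":[0,0,0],"turn":[0,0,0],"fingers":1}]'

```text
clock: 3.98
eef_pos: [493.7, -25.7, 72.0]
tcp_rot: [-3.14, 0.317, -3.054]
contact_force: [-1.7, -0.5, 7.9]
opening: -0.003
grasp_force: 4.0
```

```bash
python3 -c "
from h import *
where(np.array([482.3,-26.9,70]),.085)"
```

```text
3.9833 u,y,n: 11.48 0.24 -1.65 F.n 8.05 [-1.68 -0.52  7.91] [-0.01  0.03  0.02]
```

play_rows --rows '[{"dp":[0,0,-0.3],"turn":[0,0,0],"fingers":1},{"dp":[0,0,-0.6],"turn":[0,0,0],"fingers":1},{"dp":[0,0,-0.7],"turn":[0,0,0],"fingers":1},{"dp":[0,0,-0.6],"turn":[0,0,0],"fingers":1},{"dp":[0,0,-0.2],"turn":[0,0,0],"fingers":1}]'

```text
clock: 4.4
eef_pos: [463.6, -28.3, 165.3]
tcp_rot: [-3.14, 0.319, -3.054]
contact_force: [1.4, -0.5, 0.8]
opening: 0.0
grasp_force: 0.0
```

```bash
python3 - <<'E'
from h import *
p=refine(np.array([482.3,-26.9,70]),.085)
f=r.grab_frame("wrist")
cv2.imwrite("pics/w2.png",cv2.resize(f["pixels"][140:240,260:400,::-1],None,fx=5,fy=5))
where(p,.085)
p=np.array([467.8,-251.2,70]);e,u,n=rpy(-.13);print(*go(p+12*u+100*n,e))
E
```

```text
rect 316.5 188.0 (44.0, 33.0) pred [316.35530591 190.68207277] edges [(24.0, 0.088), (33.5, 0.103), (25.0, 0.088), (33.5, 0.074)] shift [-2.29556265e+00 -9.49516366e-02 -2.84217094e-14]
4.5 u,y,n: 14.02 0.11 94.52 F.n -0.52 [ 0.21  0.04 -0.48] [-0.01  0.05  0.02]
[ 0.79240853 -5.4562207  -0.37351194] [0.63041085 0.05273629 1.97352886]
```

View pics/w2.png

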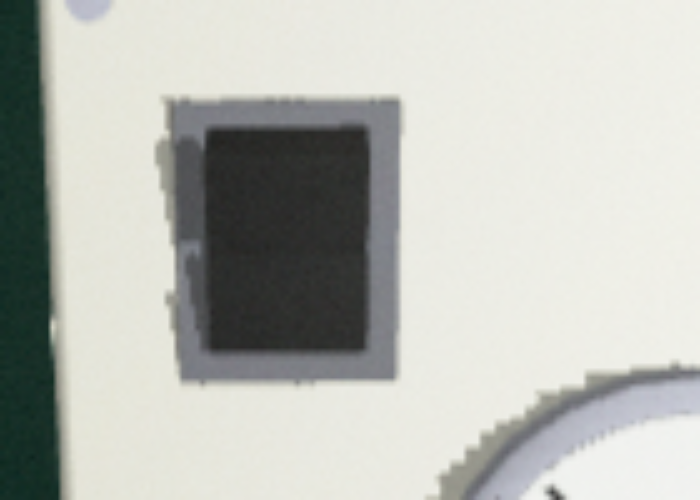

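The near half now stands up (shadow beside it at (190,190) in the crop) and the far half lies flat, so the monitor is on. Next is the stirrer.

play_rows --rows '[{"dp":[0,-0.9,-0.06],"turn":[0.13,0,0.4],"fingers":1},{"dp":[0.03,-0.9,-0.06],"turn":[0.13,0,0.4],"fingers":1},{"dp":[0.05,-0.9,-0.06],"turn":[0.13,0,0.4],"fingers":1},{"dp":[0.05,-0.9,-0.06],"turn":[0.13,0,0.4],"fingers":1},{"dp":[0.05,-0.9,-0.06],"turn":[0.13,0,0.4],"fingers":1}]'

```text
clock: 4.92
eef_pos: [452.4, -209.0, 170.7]
tcp_rot: [3.141, 0.315, 3.006]
contact_force: [0.1, -0.2, -0.3]
opening: 0.001
grasp_force: 0.0
```

play_rows --rows '[{"dp":[0.03,-0.7,-0.06],"turn":[0,0,0],"fingers":1},{"dp":[0,-0.2,0],"turn":[0,0,0],"fingers":1},{"dp":[0,0,0],"turn":[0,0,0],"fingers":1}]'

```text
clock: 5.17
eef_pos: [445.8, -244.7, 172.7]
tcp_rot: [3.141, 0.315, 3.005]
contact_force: [-0.0, -0.0, -0.1]
opening: 0.001
grasp_force: 0.0
```

```bash
python3 - <<'E'
from h import *
p=refine(np.array([467.8,-251.2,70]),-.13);print(p)
where(p,-.13)
f=r.grab_frame("wrist");cv2.imwrite("pics/w3.png",f["pixels"][:,:,::-1])
e,u,n=rpy(-.13);print(*go(p+12*u+14*n,e))
E
```

```text
rect 312.5 190.5 (41.0, 31.0) pred [311.61751721 190.55624595] edges [(23.5, -0.135), (32.4, -0.126), (24.3, -0.135), (32.4, -0.153)] shift [0.0414387  0.67233162 0.        ]
[ 467.8414387  -250.52766838   70.        ]
5.2167 u,y,n: 9.88 4.35 104.71 F.n 0.0 [-0.5   0.65 -0.19] [-0.01  0.01 -0.05]
[-0.05167351 -0.12989107  2.27217796] [-0.00410338  0.00595081 -0.04086323]
```

View pics/w3.png

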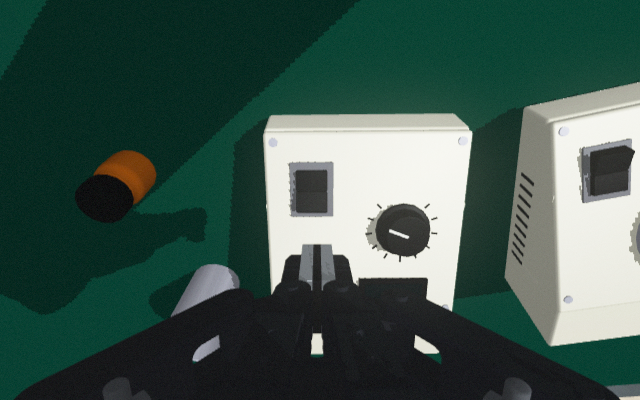

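Stirrer switch at ≈ (312,190), in front of the knob at (403,230). The monitor's rocker (608,170) is plainly tipped over to on.

play_rows --rows '[{"dp":[-0.02,-0.05,0.6],"turn":[0,0,0],"fingers":1},{"dp":[-0.02,-0.05,0.7],"turn":[0,0,0],"fingers":1},{"dp":[-0.01,-0.03,0.5],"turn":[0,0,-0.04],"fingers":1},{"dp":[0,0,0.35],"turn":[0,0,0],"fingers":1},{"dp":[0,0,0.12],"turn":[0,0,0],"fingers":1}]'

```text
clock: 5.68
eef_pos: [475.1, -249.8, 86.0]
tcp_rot: [3.142, 0.313, 3.014]
contact_force: [-0.3, 0.8, -0.5]
opening: 0.0
grasp_force: 0.0
```

play_rows --rows '[{"dp":[0,0,0.07],"turn":[0,0,0],"fingers":1},{"dp":[0,0,0.05],"turn":[0,0,0],"fingers":1},{"dp":[0,0,0],"turn":[0,0,0],"fingers":1}]'

```text
clock: 5.93
eef_pos: [477.4, -251.9, 84.4]
tcp_rot: [-3.14, 0.317, 3.014]
contact_force: [-0.5, 0.2, -0.9]
opening: -0.001
grasp_force: 0.0
```

```bash
python3 -c "
from h import *
where(np.array([467.8,-250.5,70]),-.13)"
```

```text
5.9333 u,y,n: 13.65 -0.19 10.71 F.n -0.73 [-0.5   0.21 -0.94] [-0.01  0.03  0.02]
```

play_rows --rows '[{"dp":[0.02,0,0.06],"turn":[0,0,0],"fingers":1},{"dp":[0.02,0,0.06],"turn":[0,0,0],"fingers":1},{"dp":[0,0,0.05],"turn":[0,0,0],"fingers":1},{"dp":[0,0,0.05],"turn":[0,0,0],"fingers":1},{"dp":[0,0,0.02],"turn":[0,0,0],"fingers":1}]'

```text
clock: 6.35
eef_pos: [479.0, -253.0, 74.7]
tcp_rot: [-3.139, 0.318, 3.013]
contact_force: [1.4, 0.7, 2.9]
opening: -0.002
grasp_force: 0.9
```

play_rows --rows '[{"dp":[0,0,0.02],"turn":[0,0,0],"fingers":1},{"dp":[0,0,0.02],"turn":[0,0,0],"fingers":1},{"dp":[0,0,0],"turn":[0,0,0],"fingers":1}]'

```text
clock: 6.6
eef_pos: [479.4, -253.0, 73.2]
tcp_rot: [-3.139, 0.318, 3.013]
contact_force: [-0.5, -1.3, 5.7]
opening: 0.001
grasp_force: 2.6
```

```bash
python3 -c "
from h import *
where(np.array([467.8,-250.5,70]),-.13)"
```

```text
6.6 u,y,n: 12.21 -0.99 -0.63 F.n 5.48 [-0.46 -1.25  5.67] [-0.02  0.03  0.01]
```

play_rows --rows '[{"dp":[0,0,0.02],"turn":[0,0,0],"fingers":1},{"dp":[0,0,0.01],"turn":[0,0,0],"fingers":1},{"dp":[0,0,0],"turn":[0,0,0],"fingers":1}]'

```text
clock: 6.85
eef_pos: [479.8, -253.1, 72.2]
tcp_rot: [-3.139, 0.318, 3.013]
contact_force: [-1.8, 0.4, 7.3]
opening: -0.0
grasp_force: 4.0
```

play_rows --rows '[{"dp":[0,0,-0.3],"turn":[0,0,0],"fingers":1},{"dp":[0,0,-0.6],"turn":[0,0,0],"fingers":1},{"dp":[0,0,-0.7],"turn":[0,0,0],"fingers":1},{"dp":[0,0,-0.6],"turn":[0,0,0],"fingers":1},{"dp":[0,0,-0.4],"turn":[0,0,0],"fingers":1}]'

```text
clock: 7.27
eef_pos: [446.6, -248.4, 172.2]
tcp_rot: [-3.139, 0.317, 3.013]
contact_force: [0.8, 0.0, -0.2]
opening: 0.003
grasp_force: 0.0
```

```bash
python3 - <<'E'
from h import *
f=r.grab_frame("wrist");cv2.imwrite("pics/w4.png",cv2.resize(f["pixels"][130:270,260:460,::-1],None,fx=4,fy=4))
where(np.array([467.8,-250.5,70]),-.13)
p=np.array([441.7,212,70]);e,u,n=rpy(0);print(*go(p+12*u+105*n,e))
E
```

```text
7.3167 u,y,n: 12.62 -1.1 105.58 F.n 1.99 [ 1.47 -0.51  2.58] [-0.03  0.06  0.02]
[ 2.03017708 11.34080173 -0.69480961] [-0.41711913  0.05310978 -1.16435693]
```

View pics/w4.png

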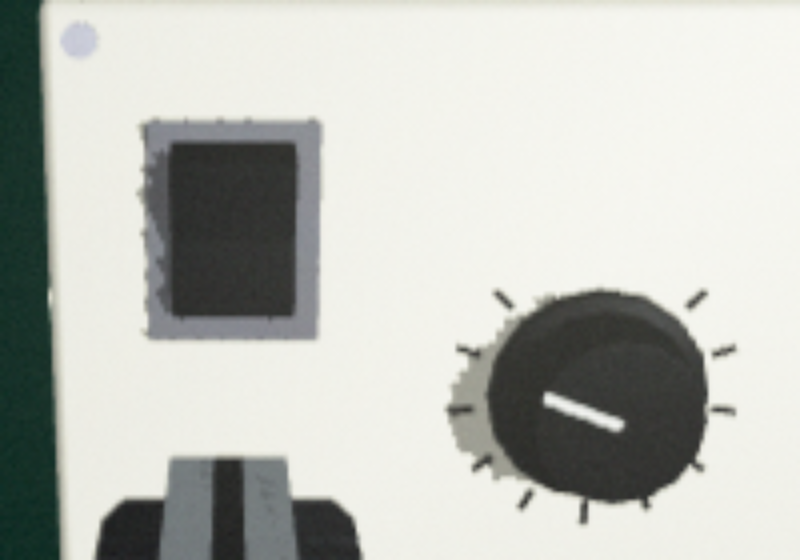

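The stirrer's near half is now up (shadow at (155,170)) and the knob pointer is unchanged. Now the heater.

play_rows --rows '[{"dp":[0.16,0.92,-0.06],"turn":[-0.04,0,-0.12],"fingers":1},{"dp":[0.16,0.92,-0.06],"turn":[-0.04,0,-0.12],"fingers":1},{"dp":[0.16,0.92,-0.06],"turn":[-0.04,0,-0.12],"fingers":1},{"dp":[0.16,0.92,-0.06],"turn":[-0.04,0,-0.12],"fingers":1},{"dp":[0.16,0.92,-0.06],"turn":[-0.04,0,-0.12],"fingers":1}]'

```text
clock: 7.73
eef_pos: [431.3, -60.5, 171.2]
tcp_rot: [-3.14, 0.316, 3.079]
contact_force: [0.3, 1.0, 0.5]
opening: 0.001
grasp_force: 0.0
```

play_rows --rows '[{"dp":[0.1,0.93,-0.04],"turn":[-0.04,0,-0.12],"fingers":1},{"dp":[0.1,0.93,-0.04],"turn":[-0.04,0,-0.12],"fingers":1},{"dp":[0.1,0.93,-0.04],"turn":[-0.04,0,-0.12],"fingers":1},{"dp":[0.1,0.93,-0.04],"turn":[-0.04,0,-0.12],"fingers":1},{"dp":[0.1,0.93,-0.04],"turn":[-0.04,0,-0.12],"fingers":1}]'

```text
clock: 8.15
eef_pos: [416.6, 126.4, 172.5]
tcp_rot: [-3.14, 0.317, -3.137]
contact_force: [0.5, -0.9, -0.3]
opening: 0.002
grasp_force: 0.0
```

```bash
python3 - <<'E'
from h import *
p=np.array([441.7,212,70]);e,u,n=rpy(0);print(r.sense()["eef_pos"],*go(p+12*u+105*n,e))
E
```

```text
[416.6442465  126.40388673 172.48624544] [-0.11308353  2.13944119  0.00535659] [-0.00111852  0.02513963  0.04067261]
```

play_rows --rows '[{"dp":[-0.03,0.85,0],"turn":[0,0,0],"fingers":1},{"dp":[-0.03,0.75,0],"turn":[0,0,0],"fingers":1},{"dp":[-0.03,0.4,0],"turn":[0,0,0],"fingers":1},{"dp":[0,0,0],"turn":[0,0,0],"fingers":1}]'

```text
clock: 8.48
eef_pos: [420.9, 207.8, 173.6]
tcp_rot: [-3.141, 0.317, -3.135]
contact_force: [-0.0, 0.2, 0.9]
opening: -0.001
grasp_force: 0.0
```

```bash
python3 - <<'E'
from h import *
p=refine(np.array([441.7,212,70]),0);print(p)
where(p,0)
e,u,n=rpy(0);print(*go(p+12*u+12*n,e))
f=r.grab_frame("wrist");cv2.imwrite("pics/w5.png",f["pixels"][:,:,::-1])
E
```

```text
rect 323.0372619628906 185.7914276123047 (31.272504806518555, 42.36241912841797) pred [321.75955377 187.67143376] edges [(33.2, -0.054), (23.6, -0.043), (33.3, -0.027), (24.4, -0.045)] shift [-1.66105898  0.93989563  0.        ]
[440.03894102 212.93989563  70.        ]
8.5333 u,y,n: 13.05 -6.94 104.25 F.n -0.33 [-0.04 -0.46 -0.36] [0.   0.02 0.06]
[0.02909463 0.17337753 2.3062771 ] [0.00165509 0.0164238  0.06479761]
```

View pics/w5.png

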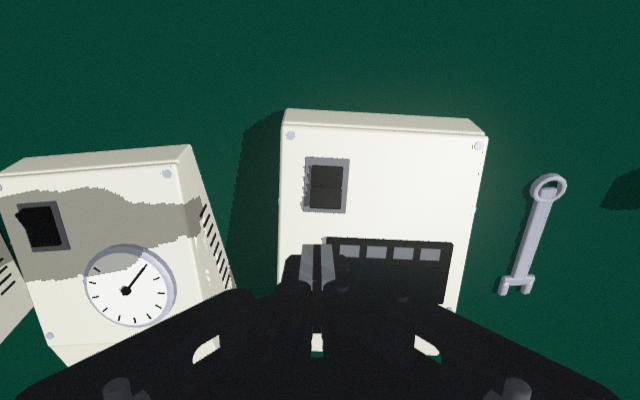

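Heater switch at ≈ (326,185), above the display; the unit is turned about -0.045 rad. Descending.

play_rows --rows '[{"dp":[0.01,0.06,0.6],"turn":[0,0,0.2],"fingers":1},{"dp":[0.01,0.06,0.7],"turn":[0,0,0.2],"fingers":1},{"dp":[0,0.04,0.5],"turn":[0,0,0],"fingers":1},{"dp":[0,0,0.35],"turn":[0,0,0],"fingers":1},{"dp":[0,0,0.12],"turn":[0,0,0],"fingers":1}]'

```text
clock: 9.0
eef_pos: [447.4, 208.8, 85.1]
tcp_rot: [3.132, 0.313, 3.1]
contact_force: [0.5, -0.1, 0.1]
opening: 0.001
grasp_force: 0.0
```

play_rows --rows '[{"dp":[0,0,0.05],"turn":[0,0,0],"fingers":1},{"dp":[0,0,0.02],"turn":[0,0,0],"fingers":1},{"dp":[0,0,0],"turn":[0,0,0],"fingers":1}]'

```text
clock: 9.25
eef_pos: [449.4, 210.7, 85.3]
tcp_rot: [3.129, 0.317, 3.1]
contact_force: [-0.1, -0.7, -0.1]
opening: -0.003
grasp_force: 0.0
```

```bash
python3 -c "
from h import *
where(np.array([440,212.9,70]),-.043)"
```

```text
9.25 u,y,n: 13.71 -1.83 11.61 F.n -0.07 [-0.07 -0.7  -0.09] [0.13 0.03 0.02]
```

play_rows --rows '[{"dp":[0.02,0.03,0.07],"turn":[0,0,0],"fingers":1},{"dp":[0.02,0.01,0.07],"turn":[0,0,0],"fingers":1},{"dp":[0,0,0.05],"turn":[0,0,0],"fingers":1},{"dp":[0,0,0.05],"turn":[0,0,0],"fingers":1},{"dp":[0,0,0.02],"turn":[0,0,0],"fingers":1}]'

```text
clock: 9.67
eef_pos: [451.4, 213.2, 74.5]
tcp_rot: [3.129, 0.318, 3.101]
contact_force: [1.6, 0.5, 3.1]
opening: 0.0
grasp_force: 0.9
```

play_rows --rows '[{"dp":[0,0,0.02],"turn":[0,0,0],"fingers":1},{"dp":[0,0,0.02],"turn":[0,0,0],"fingers":1},{"dp":[0,0,0],"turn":[0,0,0],"fingers":1}]'

```text
clock: 9.92
eef_pos: [451.8, 213.0, 73.0]
tcp_rot: [3.129, 0.317, 3.101]
contact_force: [-0.6, 0.2, 6.5]
opening: 0.002
grasp_force: 3.0
```

```bash
python3 -c "
from h import *
where(np.array([440,212.9,70]),-.043)"
```

```text
9.9167 u,y,n: 12.14 0.64 -0.79 F.n 6.41 [-0.6   0.24  6.54] [0.13 0.03 0.02]
```

play_rows --rows '[{"dp":[0,0,0.02],"turn":[0,0,0],"fingers":1},{"dp":[0,0,0],"turn":[0,0,0],"fingers":1}]'

```text
clock: 10.08
eef_pos: [452.0, 213.0, 72.3]
tcp_rot: [3.129, 0.317, 3.101]
contact_force: [-0.6, -0.3, 8.0]
opening: 0.001
grasp_force: 3.9
```

play_rows --rows '[{"dp":[0,0,-0.3],"turn":[0,0,0],"fingers":1},{"dp":[0,0,-0.6],"turn":[0,0,0],"fingers":1},{"dp":[0,0,-0.7],"turn":[0,0,0],"fingers":1},{"dp":[0,0,-0.6],"turn":[0,0,0],"fingers":1},{"dp":[0,0,-0.4],"turn":[0,0,0],"fingers":1}]'

```text
clock: 10.5
eef_pos: [418.7, 212.8, 172.4]
tcp_rot: [3.129, 0.317, 3.101]
contact_force: [0.4, -0.6, -0.1]
opening: 0.003
grasp_force: 0.0
```

play_rows --rows '[{"dp":[0,0,-0.5],"turn":[0,0,0],"fingers":1},{"dp":[0,0,-0.3],"turn":[0,0,0],"fingers":1},{"dp":[0,0,0],"turn":[0,0,0],"fingers":1},{"dp":[0,0,0],"turn":[0,0,0],"fingers":1}]'

```text
clock: 10.83
eef_pos: [409.3, 212.8, 201.3]
tcp_rot: [3.129, 0.317, 3.101]
contact_force: [-0.1, 0.1, -0.3]
opening: -0.0
grasp_force: 0.0
```

```bash
python3 - <<'E'
from h import *
f=r.grab_frame("wrist");cv2.imwrite("pics/w6.png",f["pixels"][:,:,::-1])
E
```

```text
(no output)
```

View pics/w6.png

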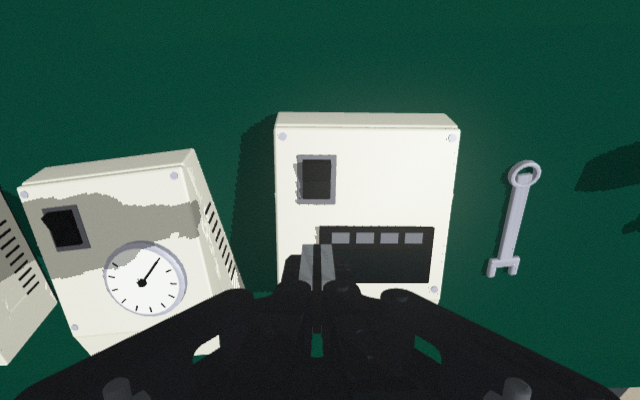

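The heater's rocker at (317,179) shows the same "on" look: far half flat, and the V crease no longer visible. The units, wrench and other items have not moved, and the arm is clear.

```bash
python3 -c "
from rig import r
print(r.sign_off())"
```

```text
the job is handed in; nothing more can be done
None
```

I switched on the monitor, then the stirrer, then the heater, pressing each rocker to its stop with about 7–8 N. Close-up pictures after each press showed that rocker over, the knob and the surroundings looked undisturbed, and the job was handed in at about 11 s.

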